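# Retract and pin the press's pull-out ink tray

### The arm

A 7-joint arm with a two-finger parallel gripper is mounted at the origin on the work surface. World frame = base frame: x ahead of the robot, y to its left, z up, the work surface at z = 0. Lengths are in m, angles in rad, forces in N, time in s.
With the tool pointing down it reaches from about 0.4 to 0.875 m from the base axis. Payload 4.4 kg.
Tool frame: the origin (TCP) lies between the finger pads; the fingertips stand 14 mm ahead of it and the grasp point (between the pads) lies 5 mm behind it; z points along the fingers, y is the line along which they close (so a half turn about z gives the same grasp; the last joint's range is limited). The gripper opens to 85 mm and grips with 20 to 120 N. Pads are 22 mm wide; open, the fingers measure 114 mm over their backs; the gripper's body (76 mm by 85 mm) begins 54 mm behind the grasp point. The pads swing forward as they close: fully open they stand 13 mm farther back than shut.
Start: joints at [1.05, 0.628, 0.038, 1.517, -0.027, 0.996, -0.02], TCP at [0.286, -0.584, 0.245] pointing down, gripper open.
Joint ranges: [-3.06, 3.06], [-0.37, 2.12], [-1.25, 1.32], [0.18, 2.47], [-1.1, 4.24], [0.23, 1.98], [-2.94, 2.94]. Speed limits (rad/s): [2.57, 2.57, 3.14, 3.14, 3.14, 3.14, 3.14].

### API

Orientations are given as a unit quaternion [w, x, y, z].
In Python, from cell import * gives the robot as it stands.
- The arm moves only by the tool move_arm, never from a script. Its argument "rows" is a list of rows, each a list of 3 entries, a list of its own where there are three numbers: the finger opening in cm, from 0 to 8.54, then the shift along the tool's x, y, z in cm, then the turn about the tool's z in rad. In form: [[grip, [tx, ty, tz], roll], ...]. A call has 1 to 10 rows; each row shifts and turns the commanded pose from where the row before left it, along the tool's axes as they then stand; what a row does not reach is not made up. A row lasts 1/12 s, in which the tool goes at most 41.7 mm and 7.16 degrees, less where a joint would pass 70% of its speed; a pose out of reach is approached as far as the arm can. A call is refused whole if a number of a shift passes 4.17 or a number of a turn 0.125, either way. A call with a gripper value outside its range is refused whole. The fingers move at their own pace and stop on an object; the grip force is fixed at half the most. Time passes only in rows, so rows that do not move let the fingers close. It gives the time, the measured TCP pose, the force, the opening and the grip force at its end, in the units of the state.
- sense(): the state, without advancing time (a new reading comes with each control period).
- get_image(name): name is "scene" or "top" or "wrist"; returns a dict with "pixels" (480x640x3 uint8, red, green, blue), "range_z" (480x640 float32, m along the optical axis (not along the pixel's ray), 0 where there is no reading), "intrinsics" (3x3 intrinsics, pixels), "R" (3x3) and "t" (3): a world point X has camera coordinates R X + t. Camera axes: x right, y down, z forward; pixel columns grow to the right and rows downward; lengths in m; the calibration is good to about 2 mm. A picture is of the moment at which its call begins.
- close_job(): hands the job in; it is judged then, once.
The state is a dict: "time_s": time; "q": joint angles; "dq": joint speeds; "effort": joint torques, N m; "tcp_pos": TCP position; "tool_rot": TCP orientation; "wrist_force": force on the tool from outside, world axes, zero at the start; "moment": the same for the moment, N m; "finger_gap": finger opening in m; "gripper_force": force on a finger pad.
Only numpy, scipy, OpenCV 4.12 (cv2) and the standard library are available. Lean on these libraries where they do the work, as an engineer would, in place of code of your own. Each camera call takes 0.05 s, during which the arm holds its last target. There are 200 camera calls.

### The job

The ink tray of the printing press is locked out at full extension. Press its release lever down and, keeping it down, push the tray in off the catch; it runs in until the index plunger drops into the middle hole. Then pull the plunger knob up, slide the tray on and let the plunger drop into the last hole, so that the tray is pinned fully home with the tub still upright in it and nothing else on the table disturbed.

Things in the scene. Friction and masses are not known exactly. Their poses are not given: they have to be found in the camera images.
- press: Fixed green press base with two steel rails, a low rear beam and two steel hinge clamps, 440 mm long, 300 mm wide, 186 mm tall at the clamps. Origin: at table level under the middle of the tray's front as it stands extended at the start. Its x axis points the way the tray retracts (away from the robot), y to the left, z up; it stands turned by up to 0.25 rad.
- tray (a joint): Travel of the aluminium tray along the press's x axis, m: 0 is fully extended (locked by the catch), it grows as the tray goes in. The middle hole stops it somewhere between 0.040 and 0.070, the last hole somewhere between 0.110 and 0.140 and always 0.070 beyond the middle one; the index bar with the two holes is set differently each time. The end stop is at 0.160, beyond the last hole. The slide drags with about 4 N.
- tray_front (a point): Middle of the top edge of the tray's front wall, on its outer face, 90 mm above the table; moves with the tray; axes as the press. The tray is 240 mm long behind it and 200 mm wide. The front wall is 8 mm thick, spans the whole width and reaches from 40 to 90 mm above the table; a push on its outer face moves the tray in. The tray's deck is 70 mm and its side rims 90 mm above the table.
- lever (a joint): Tilt of the release lever, rad: 0 up (tooth behind the fixed catch), 0.35 fully down against its stop. It must be beyond about 0.2 for the tooth to clear the catch and must be kept down over the first 25 mm of tray travel; after that it springs up by itself when let go. A spring holds it up: about 4 N on the paddle starts it, about 10 N brings it fully down.
- paddle (a point): Centre of the upper face of the lever's flat steel paddle, 61 mm above the table when up, 25 mm ahead of the tray's front wall and 40 mm to the left of the tray's middle. The paddle is 80 mm wide (y) and 36 mm long (x), with a 4 mm lip at its outer edge; pivoted at the wall, its centre goes down about 10 mm. Between the lip and the wall there is 40 mm, so closed fingertips standing on it can press it down and then push the wall.
- plunger (a joint): Height of the spring-loaded index plunger, m: 0 with its 10 mm pin right down in a hole, 0.014 riding on the index bar (as at the start), 0.024 pulled up to its stop. A spring of 6 to 10 N pushes it down, so it drops by itself over a hole, even while sliding. The bar is dark steel, 50 mm tall, along the tray's right side; its two 15 mm holes leave a pinned tray 2 mm of play either way.
- knob (a point): Centre of the plunger's round black knob, 36 mm diameter and 26 mm tall, on a vertical stem on a bracket at the tray's right side, 40 mm behind the front wall's outer face and 140 mm to the right of the tray's middle. It is 110 mm above the table when the pin is down in a hole, 124 mm when riding. Free space 10 mm under the knob when down, the bracket's brass bush below that tops out 86 mm above the table. Moves with the tray; lifting it lifts the pin.
- tub: White plastic tub, 72 mm diameter, 75 mm tall, 0.35 kg, standing loose in the tray, 105 to 135 mm behind the front wall. Origin at the centre of its base, z axis up.
- tape: Cardboard-coloured tape roll, 90 mm outside, 35 mm tall, lying loose in the tray behind the tub. Origin at the centre of its underside.
- squeegee: Bystander: wooden squeegee, 160 mm long, 75 mm tall, standing on its rubber edge left of the press. Origin under its centre.
- jar_a: Bystander: large ink jar, 84 mm diameter, 110 mm tall. Origin at the centre of its base.
- jar_b: Bystander: smaller ink jar, 70 mm diameter, 90 mm tall. Origin at the centre of its base.
- can: Bystander: spray can, 66 mm diameter, 120 mm tall. Origin at the centre of its base.
- spatula: Bystander: ink spatula, 280 mm long, lying flat on the table to the left. Origin at table level near its middle.
Not all that is in view belongs to the job. Of the things that look like the tape, the middle-sized one is meant.

How it is judged:
On the way, in this order (a step that is already met when the one before it is completed fails the run):
1. the release lever is pressed down while the tray is still on its catch (value of joint lever above 0.17 rad and value of joint tray below 0.02 m).
2. the tray has gone in off its catch and the lever has sprung up again (value of joint tray above 0.03 m and value of joint lever below 0.1 rad), for 0.1 s.
3. the plunger is pulled up clear of the index bar (value of joint plunger above 0.0155 m), for 0.05 s.
4. the tray has gone past the middle hole (value of joint tray above 0.078 m).
At the end, for the whole second after the job is handed in: The tray is in the last hole (travel 106 to 144 mm) with the plunger down to within 4 mm of its seat, the lever up (under 0.1 rad), the tray at rest, and the tub at rest and upright within 0.2 rad; tub and tape roll are still in the tray (their bases over 60 mm above the table) (value of joint tray between 0.106 and 0.144 m and value of joint plunger below 0.004 m and value of joint lever below 0.1 rad and velocity of joint tray between -0.01 and 0.01 m/s and angle between tub's own z axis and vertical below 0.2 rad and linear speed of tub below 0.02 m/s and height (world z) of each of tub, tape above 0.06 m); the robot touches nothing.
It fails at once if the tub tips over or leaves the tray (angle between tub's own z axis and vertical above 0.5 rad or height (world z) of tub below 0.05 m).
It fails at once if the tape roll leaves the tray (height (world z) of tape below 0.05 m).
It fails at once if a bystander on the table is moved by more than 30 mm (distance of any of squeegee, jar_a, jar_b, can, spatula from where it was at the start of the episode above 0.03 m).
It also fails if it takes over 61 s, if anything falls off the work surface, if the arm or the gripper's body presses on something with over 40 N, if the wrist force passes 120 N, or if a joint passes its speed limit or range.

## Working session

There is one attempt and no reset: what is moved stays moved. The work goes in short steps, Python scripts to look and compute and a tool call to move; the robot and the scene stay as the last step left them, time stands still between calls to the robot, and variables do not carry over. Pictures are saved under pics/ and viewed, at most 10 in all, crops included, and the job is handed in when it is done.

Besides the shell and the picture viewer there is one more tool, called after ">>>" as name([rows], argument=value, ...), one row to a line, values as JSON. move_arm: Moves the arm, as the interface text tells. Its arguments: {"type":"object","properties":{"rows":{"type":"array","items":{"type":"array"}}},"required":["rows"]}

```bash
mkdir -p pics; cat > h.py <<'E'
from cell import *
import numpy as np, cv2
from scipy.spatial.transform import Rotation as Ro
def pts(im):
    K=np.array(im["intrinsics"]);z=im["range_z"];v,u=np.indices(z.shape)
    c=np.stack([(u-K[0,2])/K[0,0]*z,(v-K[1,2])/K[1,1]*z,z],-1)
    P=(c-np.array(im["t"]))@np.array(im["R"]); P[z==0]=np.nan
    return P
def save(im,n): cv2.imwrite("pics/"+n,im["pixels"][:,:,::-1])
E
python3 - <<'E'
from h import *
a=get_image("scene");b=get_image("top")
o=np.vstack([a["pixels"],b["pixels"]])[:,:,::-1]
np.savez("im0.npz",sp=a["pixels"],sP=pts(a),tp=b["pixels"],tP=pts(b))
save(a,"s0.png");save(b,"t0.png")
s=sense();print(s["time_s"],s["tcp_pos"],s["tool_rot"],s["finger_gap"],s["wrist_force"])
E
```

```text
0.1 [ 0.28532872 -0.58342316  0.24448241] [-8.30316068e-04  9.74251329e-01  2.25463105e-01 -2.14017286e-04] 0.08559863957288744 [ 0.49033524  0.94736991 -0.32474868]
```

View pics/s0.png

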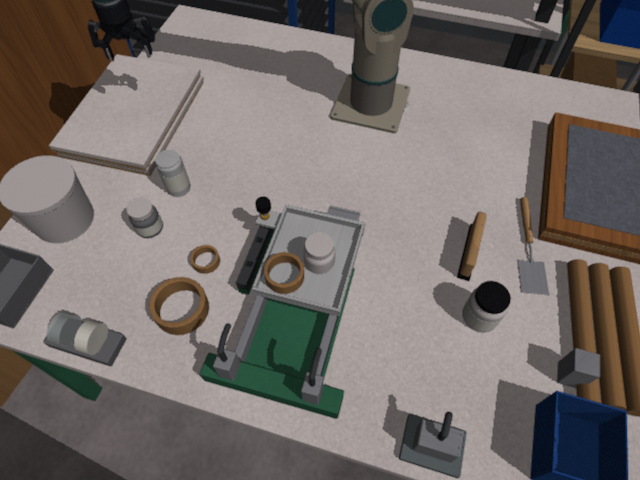

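View pics/t0.png

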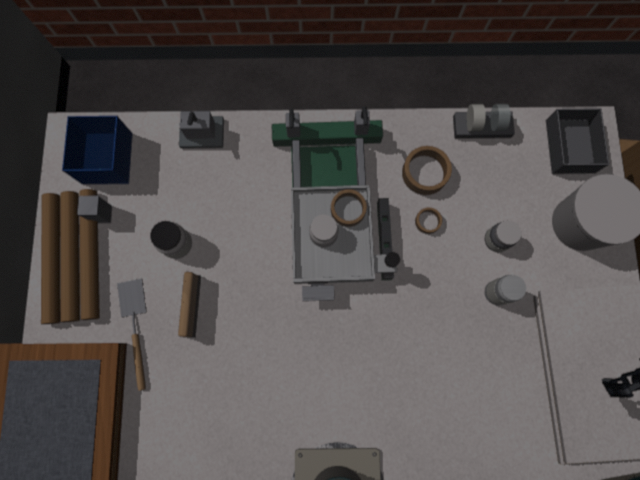

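The top view shows the paddle at (319,293), the knob at (392,259), the tub at (323,229) and the tape in the tray at (349,206). The tape is the middle-sized ring; the others are large at (427,169) and small at (429,220). Next I'll measure the press frame.

```bash
python3 - <<'E'
from h import *
d=np.load("im0.npz")
for k,box in (("t",(285,185,410,305)),("s",(235,190,380,310))):
    P=d[k+"P"];p=d[k+"p"].astype(int);u0,v0,u1,v1=box
    m=np.zeros(P.shape[:2],bool);m[v0:v1,u0:u1]=1
    z=P[...,2]
    rim=m&(abs(z-.09)<.006)&(p.max(2)-p.min(2)<30)&(p.min(2)>70)
    q=P[rim][:,:2]; r=cv2.minAreaRect(q.astype(np.float32)); print(k,"rim",rim.sum(),r)
    # paddle
    pb=(slice(284,304),slice(298,338)) if k=="t" else (slice(203,225),slice(325,365))
    zz=P[pb]; mm=(abs(zz[...,2]-.061)<.007); print("paddle",mm.sum(),np.nanmean(zz[mm],0),cv2.minAreaRect(zz[mm][:,:2].astype(np.float32)))
    kb=(slice(245,275),slice(378,406)) if k=="t" else (slice(190,222),slice(250,278))
    zz=P[kb]; mm=(zz[...,2]>.11)&(zz[...,2]<.16)&(p[kb].max(2)<60); print("knob",mm.sum(),np.nanmean(zz[mm],0),np.nanmax(zz[mm],0),np.nanmin(zz[mm],0))
    print(cv2.minEnclosingCircle(zz[mm][zz[mm][:,2]>.128][:,:2].astype(np.float32)))
    dk=P[m&(p.max(2)<60)&(abs(z-.05)<.005)]
    if len(dk): print("bar",cv2.minAreaRect(dk[:,:2].astype(np.float32)))
E
```

```text
t rim 832 ((0.6237328052520752, -0.005480632185935974), (0.24044789373874664, 0.22352205216884613), 1.3306971788406372)
paddle 478 [0.47731502 0.04282198 0.06271   ] ((0.47826093435287476, 0.04238142445683479), (0.04213893041014671, 0.07910973578691483), 1.370050072669983)
knob 187 [ 0.54537202 -0.13453948  0.1372296 ] [ 0.5639322  -0.11798493  0.14460964] [ 0.52922112 -0.15209953  0.11964436]
((0.546630859375, -0.13577905297279358), 0.018032042309641838)
bar ((0.6332587003707886, -0.03200770914554596), (0.25828975439071655, 0.22967495024204254), 1.3240996599197388)
s rim 1150 ((0.6245944499969482, -0.019219785928726196), (0.24435804784297943, 0.24679851531982422), 1.3122148513793945)
paddle 290 [0.47213259 0.04053197 0.06142868] ((0.48132020235061646, 0.04320252686738968), (0.056833963841199875, 0.08009879291057587), 12.642292976379395)
knob 206 [ 0.55221626 -0.13383777  0.13204781] [ 0.56670715 -0.11907567  0.14178719] [ 0.53008439 -0.1528961   0.11089441]
((0.5487469434738159, -0.13576112687587738), 0.019323037937283516)
bar ((0.6423150300979614, -0.13506987690925598), (0.16624948382377625, 0.026493385434150696), 1.223013162612915)
```

>>> move_arm([
  [0, [0, 0, 0], 0.108],
  [0, [0, 0, 0], 0.108],
  [0, [0, 0, 0], 0.108],
  [0, [0, 0, 0], 0.108],
  [0, [1.2, -3.6, 0], 0],
  [0, [1.2, -3.6, 0], 0],
  [0, [1.2, -3.6, 0], 0],
  [0, [1.2, -3.6, 0], 0],
  [0, [1.2, -3.6, 0], 0],
  [0, [1.2, -3.6, 0], 0],
])

```text
time_s: 0.93
tcp_pos: [0.3527, -0.3643, 0.2451]
tool_rot: [-0.0, 1.0, 0.011, -0.0]
wrist_force: [0.6, 0.0, 0.2]
finger_gap: 0.0003
gripper_force: 0.0
```

>>> move_arm([
  [0, [1.2, -3.6, 0], 0],
  [0, [1.2, -3.6, 0], 0],
  [0, [1.2, -3.6, 0], 0],
  [0, [1.2, -3.6, 0], 0],
  [0, [1.2, -3.6, 0], 0],
  [0, [1.2, -3.6, 0], 0],
  [0, [1.2, -3.6, 1], 0],
  [0, [1.2, -3.6, 2], 0],
  [0, [0.6, -3.6, 2], 0],
  [0, [0, 0, 2], 0],
])

```text
time_s: 1.77
tcp_pos: [0.4484, -0.0328, 0.1751]
tool_rot: [-0.002, 1.0, 0.017, 0.001]
wrist_force: [0.2, -0.3, 0.0]
finger_gap: 0.0002
gripper_force: 0.0
```

>>> move_arm([
  [0, [0, -3, 0], 0],
  [0, [0, -2, 0], 0],
  [0, [0, 0, 0], 0],
  [0, [0, 0, 0], 0],
])

```text
time_s: 2.1
tcp_pos: [0.4456, 0.0098, 0.1756]
tool_rot: [-0.0, 1.0, 0.013, -0.0]
wrist_force: [-0.9, -0.6, -0.2]
finger_gap: 0.0001
gripper_force: 0.0
```

```bash
python3 - <<'E'
from h import *
w=get_image("wrist");save(w,"w1.png")
np.savez("w1.npz",p=w["pixels"],P=pts(w))
s=sense();print(s["tcp_pos"],s["tool_rot"])
E
```

```text
[0.4456963 0.0086722 0.17582  ] [ 2.23969853e-04  9.99930552e-01  1.17826534e-02 -1.01374028e-04]
```

View pics/w1.png

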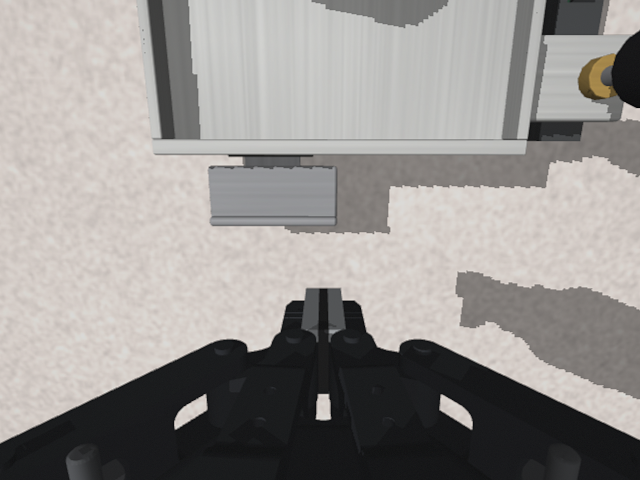

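The wrist view shows the paddle at cols 209–336, rows 167–224, and the wall's front edge level at row 153, so the yaw is aligned. The fingertips are at about (322,290).

```bash
python3 - <<'E'
from h import *
d=np.load("w1.npz");P=d["P"]
print("wall top",P[147,[180,320,500]],"paddle edges",P[195,[214,272,331]],"rows",P[[170,185,200,214,220],272])
E
```

```text
wall top [[ 0.50444662  0.08703709  0.08942451]
 [ 0.50635788  0.01209138  0.09082023]
 [ 0.50874565 -0.08385786  0.09019983]] paddle edges [[0.47486032 0.07780893 0.06144181]
 [0.4758465  0.04153201 0.06196235]
 [0.47666766 0.00476578 0.06125355]] rows [[0.49115403 0.04148916 0.06119833]
 [0.48197456 0.04156146 0.06128769]
 [0.47251307 0.0417175  0.06073455]
 [0.46386035 0.04161147 0.06219721]
 [0.46077354 0.04118018 0.06583293]]
```

>>> move_arm([
  [0, [1.6, -1.6, 0], 0],
  [0, [1.7, -1.65, 0], 0],
  [0, [0, 0, 2], 0],
  [0, [0, 0, 2], 0],
  [0, [0, 0, 2], 0],
  [0, [0, 0, 2], 0],
  [0, [0, 0, 1], 0],
  [0, [0, 0, 0], 0],
  [0, [0, 0, 0], 0],
])

```text
time_s: 2.9
tcp_pos: [0.4781, 0.0411, 0.0859]
tool_rot: [0.0, 1.0, 0.011, -0.0]
wrist_force: [0.7, 0.7, 0.1]
finger_gap: -0.0
gripper_force: 0.0
```

>>> move_arm([
  [0, [0, 0, 0.5], 0],
  [0, [0, 0, 0.5], 0],
  [0, [0, 0, 0.3], 0],
  [0, [0, 0, 0.3], 0],
  [0, [0, 0, 0.3], 0],
  [0, [0, 0, 0], 0],
  [0, [0, 0, 0], 0],
])

```text
time_s: 3.48
tcp_pos: [0.4782, 0.042, 0.0681]
tool_rot: [-0.0, 1.0, 0.011, 0.001]
wrist_force: [-2.5, -0.3, 13.4]
finger_gap: 0.0001
gripper_force: 7.1
```

>>> move_arm([
  [0, [0, 0, 0.2], 0],
  [0, [0, 0, 0], 0],
  [0, [0, 0, 0], 0],
])

```text
time_s: 3.73
tcp_pos: [0.4784, 0.042, 0.0673]
tool_rot: [-0.0, 1.0, 0.011, 0.001]
wrist_force: [-5.0, -1.5, 25.6]
finger_gap: -0.0
gripper_force: 13.2
```

>>> move_arm([
  [0, [0.2, 0, -0.05], 0],
  [0, [0.2, 0, -0.06], 0],
  [0, [0.2, 0, -0.06], 0],
  [0, [0.2, 0, -0.06], 0],
  [0, [0, 0, 0], 0],
])

```text
time_s: 4.15
tcp_pos: [0.4826, 0.0421, 0.068]
tool_rot: [0.0, 1.0, 0.011, -0.003]
wrist_force: [-7.2, -0.6, 14.3]
finger_gap: -0.0002
gripper_force: 7.8
```

>>> move_arm([
  [0, [0.2, 0, 0], 0],
  [0, [0.2, 0, 0], 0],
  [0, [0.2, 0, 0], 0],
  [0, [0, 0, 0], 0],
])

```text
time_s: 4.48
tcp_pos: [0.489, 0.0423, 0.0679]
tool_rot: [0.0, 1.0, 0.011, -0.003]
wrist_force: [-5.4, -0.1, 14.7]
finger_gap: 0.0003
gripper_force: 7.7
```

>>> move_arm([
  [0, [0.1, 0, 0.15], 0],
  [0, [0.2, 0, 0.05], 0],
  [0, [0.2, 0, 0], 0],
  [0, [0, 0, 0], 0],
])

```text
time_s: 4.82
tcp_pos: [0.4968, 0.0425, 0.0674]
tool_rot: [-0.0, 1.0, 0.011, 0.0]
wrist_force: [-4.6, -0.9, 22.8]
finger_gap: 0.0001
gripper_force: 11.2
```

```bash
cat > tray.py <<'E'
from h import *
d0=np.load("im0.npz")
def look():
    t=get_image("top");P=pts(t)
    kb=(slice(215,275),slice(375,410));p=t["pixels"][kb].max(2);z=P[kb]
    m=(z[...,2]>.1)&(z[...,2]<.17)&(p<60);q=z[m];
    zt=np.nanpercentile(q[:,2],90); top=q[q[:,2]>zt-.008]
    print("knob",cv2.minEnclosingCircle(top[:,:2].astype(np.float32)),"ztop",zt,len(q))
    w=get_image("wrist");save(w,"wl.png");np.savez("wl.npz",p=w["pixels"],P=pts(w))
    W=pts(w);z=W[...,2]
    m=(abs(z-.09)<.005)
    for u in (180,500):
        c=W[:,u][m[:,u]]; print("wall u",u,np.nanpercentile(c[:,0],[0,1,5]) if len(c) else None, c[np.nanargmin(c[:,0])] if len(c) else None)
    s=sense();print(s["time_s"],s["tcp_pos"],s["wrist_force"])
look()
E
python3 tray.py
```

```text
knob ((0.5650063157081604, -0.13447663187980652), 0.018337883055210114) ztop 0.14029708008579475 187
wall u 180 [0.52053749 0.5205813  0.52094123] [0.52053749 0.08352584 0.09058882]
wall u 500 [0.52211381 0.5223487  0.52293266] [ 0.52211381 -0.00946679  0.09010752]
4.9167 [0.49732206 0.04246285 0.06743343] [-3.87104089 -1.18202082 21.6299943 ]
```

The tray is already about 19 mm in, dragged along by friction on the paddle. I'll keep going.

>>> move_arm([
  [0, [0.2, 0, 0.05], 0],
  [0, [0.2, 0, 0], 0],
  [0, [0.2, 0, 0], 0],
  [0, [0.2, 0, 0], 0],
  [0, [0.2, 0, 0], 0],
  [0, [0.2, 0, 0], 0],
  [0, [0.2, 0, 0], 0],
  [0, [0, 0, 0], 0],
])

```text
time_s: 5.58
tcp_pos: [0.5116, 0.0428, 0.0674]
tool_rot: [-0.0, 1.0, 0.011, 0.001]
wrist_force: [-3.5, -0.2, 24.7]
finger_gap: 0.0001
gripper_force: 12.1
```

>>> move_arm([
  [0, [0.2, 0, 0], 0],
  [0, [0.2, 0, 0], 0],
  [0, [0.2, 0, 0], 0],
  [0, [0.2, 0, 0], 0],
  [0, [0, 0, 0], 0],
])

```text
time_s: 6.0
tcp_pos: [0.5194, 0.043, 0.0674]
tool_rot: [-0.0, 1.0, 0.011, 0.001]
wrist_force: [-5.0, -0.3, 24.1]
finger_gap: 0.0001
gripper_force: 12.0
```

```bash
python3 tray.py
```

```text
knob ((0.5871930718421936, -0.13510283827781677), 0.018375050276517868) ztop 0.14007334645471375 187
wall u 180 [0.54303657 0.54304901 0.54326648] [0.54303657 0.08385071 0.09119084]
wall u 500 [0.5448626  0.54488093 0.54497423] [ 0.5448626  -0.0086891   0.09057729]
6.1 [0.51995156 0.04300626 0.06740228] [-4.53517797 -0.13652682 23.88858878]
```

>>> move_arm([
  [0, [0.2, 0, 0], 0],
  [0, [0.2, 0, 0], 0],
  [0, [0.2, 0, 0], 0],
  [0, [0.2, 0, 0], 0],
  [0, [0, 0, 0], 0],
])

```text
time_s: 6.52
tcp_pos: [0.5289, 0.0432, 0.0674]
tool_rot: [-0.0, 1.0, 0.011, 0.002]
wrist_force: [-2.8, -0.9, 21.5]
finger_gap: -0.0
gripper_force: 10.7
```

>>> move_arm([
  [0, [0.2, 0, 0], 0],
  [0, [0.2, 0, 0], 0],
  [0, [0.2, 0, 0], 0],
  [0, [0.2, 0, 0], 0],
  [0, [0, 0, 0], 0],
])

```text
time_s: 6.93
tcp_pos: [0.5333, 0.0433, 0.0673]
tool_rot: [-0.0, 1.0, 0.011, -0.001]
wrist_force: [-8.8, -0.9, 29.1]
finger_gap: 0.0
gripper_force: 14.9
```

```bash
python3 tray.py
```

```text
knob ((0.6005007028579712, -0.13438144326210022), 0.017821896821260452) ztop 0.12704768474352907 182
wall u 180 [0.5561808  0.55632879 0.55687599] [0.5561808  0.08439704 0.09047903]
wall u 500 [0.55815735 0.55827226 0.55857815] [ 0.55815735 -0.00849281  0.09021158]
7.0333 [0.53328692 0.04334021 0.06732186] [-9.98590516 -0.51803516 28.64450225]
```

Plunger is in the middle hole (the knob dropped 13 mm, tray at about 55 mm). Lifting off and going to the knob.

>>> move_arm([
  [0, [-0.4, 0, -0.5], 0],
  [0, [0, 0, -1.5], 0],
  [0, [0, 0, -3], 0],
  [0, [0, 0, -3], 0],
  [0, [0, 0, -3], 0],
  [0, [0, 0, -2], 0],
  [6, [1.7, 3.6, 0], 0],
  [6, [1.7, 3.6, 0], 0],
  [6, [1.7, 3.6, 0], 0],
  [6, [1.5, 3.6, 0], 0],
])

```text
time_s: 7.87
tcp_pos: [0.6012, -0.1005, 0.1953]
tool_rot: [0.0, 1.0, 0.012, 0.001]
wrist_force: [1.1, 0.6, 0.2]
finger_gap: 0.0483
gripper_force: 0.0
```

>>> move_arm([
  [6, [0, 3.6, 0], 0],
  [6, [0, 0, 0], 0],
  [6, [0, 0, 0], 0],
  [6, [0, 0, 0], 0],
])

```text
time_s: 8.2
tcp_pos: [0.6007, -0.1344, 0.1945]
tool_rot: [-0.001, 1.0, 0.011, -0.0]
wrist_force: [-0.1, 0.9, 0.3]
finger_gap: 0.06
gripper_force: 0.0
```

```bash
python3 tray.py; python3 - <<'E'
from h import *
d=np.load("wl.npz");P=d["P"];p=d["p"];z=P[...,2]
m=(p.max(2)<60)&(z>.1)&(z<.14);c=cv2.connectedComponentsWithStats(m.astype(np.uint8))
for i in range(1,c[0]):
    if c[2][i,4]>300:
        q=P[c[1]==i];print(c[2][i],q.mean(0),cv2.minEnclosingCircle(q[q[:,2]>.115][:,:2].astype(np.float32)))
s=sense();print(s["tool_rot"],s["finger_gap"])
E
```

```text
knob ((0.5989878177642822, -0.1323724091053009), 0.016848785802721977) ztop 0.12745224656461648 128
wall u 180 [0.55871682 0.5589804  0.56003473] [ 0.55871682 -0.04212321  0.08958328]
wall u 500 None None
8.3 [ 0.60106055 -0.13293607  0.19466096] [-0.766743   -0.79603941  0.67663859]
[ 295  224   64   70 3464] [ 0.60323336 -0.13573422  0.12222133] ((0.6012044548988342, -0.13583256304264069), 0.0178738534450531)
[-7.29034324e-04  9.99919496e-01  1.26673312e-02 -9.01204516e-05] 0.059712985081349895
```

View pics/wl.png

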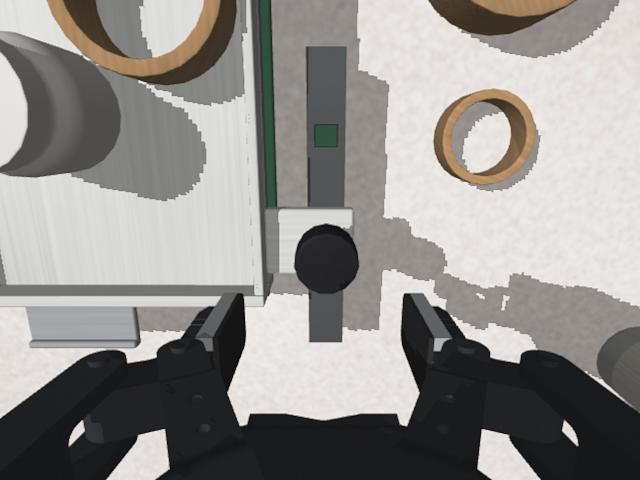

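The wrist view shows the knob centred at (327,258) between the fingers, the last hole in the bar at (326,135) and the tub upright at the left. I'll grasp the knob.

>>> move_arm([
  [6, [0, 0.25, 2], 0],
  [6, [0, 0, 2], 0],
  [6, [0, 0, 2], 0],
  [6, [0, 0, 1.5], 0],
  [6, [0, 0, 1.2], 0],
  [6, [0, 0, 0], 0],
  [3, [0, 0, 0], 0],
  [3, [0, 0, 0], 0],
  [3, [0, 0, 0], 0],
  [3, [0, 0, 0], 0],
])

```text
time_s: 9.13
tcp_pos: [0.6018, -0.1351, 0.1092]
tool_rot: [-0.001, 1.0, 0.012, 0.001]
wrist_force: [-0.9, 5.4, 2.4]
finger_gap: 0.0344
gripper_force: 59.9
```

>>> move_arm([
  [3, [0, 0, -0.5], 0],
  [3, [0, 0, -0.5], 0],
  [3, [0, 0, -0.5], 0],
  [3, [0, 0, -0.5], 0],
  [3, [0, 0, 0], 0],
  [3, [0, 0, 0], 0],
])

```text
time_s: 9.63
tcp_pos: [0.6016, -0.1351, 0.1276]
tool_rot: [-0.001, 1.0, 0.012, 0.0]
wrist_force: [3.1, 5.6, -10.2]
finger_gap: 0.0342
gripper_force: 60.6
```

>>> move_arm([
  [3, [0.2, 0, 0], 0],
  [3, [0.3, 0, 0], 0],
  [3, [0.4, 0, 0], 0],
  [3, [0.5, 0, 0], 0],
  [3, [0.5, 0, 0], 0],
  [3, [0.5, 0, 0], 0],
  [3, [0.5, 0, 0], 0],
  [3, [0.4, 0, 0], 0],
  [3, [0.3, 0, 0], 0],
  [3, [0.2, 0, 0], 0],
])

```text
time_s: 10.47
tcp_pos: [0.6359, -0.1343, 0.1258]
tool_rot: [-0.002, 1.0, 0.012, -0.004]
wrist_force: [-4.3, 4.9, -9.9]
finger_gap: 0.0341
gripper_force: 60.6
```

```bash
python3 tray.py
```

```text
knob ((0.6302450299263, -0.10185682773590088), 0.010032415390014648) ztop 0.1680146712865278 64
wall u 180 None None
wall u 500 None None
10.5667 [ 0.63638406 -0.13423114  0.12590795] [-2.62049423  5.11932894 -8.90667521]
```

>>> move_arm([
  [3, [0, 0, 0.3], 0],
  [3, [0, 0, 0.3], 0],
  [3, [0.2, 0, 0], 0],
  [3, [0.3, 0, 0], 0],
  [3, [0.3, 0, 0], 0],
  [3, [0.3, 0, 0], 0],
  [3, [0.3, 0, 0], 0],
  [3, [0.3, 0, 0], 0],
  [3, [0.2, 0, 0], 0],
  [3, [0, 0, 0], 0],
])

```text
time_s: 11.4
tcp_pos: [0.6529, -0.1339, 0.1223]
tool_rot: [-0.002, 1.0, 0.012, -0.006]
wrist_force: [-13.2, 6.8, 8.4]
finger_gap: 0.0342
gripper_force: 62.6
```

>>> move_arm([
  [3, [0.2, 0, 0], 0],
  [3, [0.2, 0, 0], 0],
  [3, [0.2, 0, 0], 0],
  [3, [0.2, 0, 0], 0],
  [3, [0.2, 0, 0], 0],
  [3, [0.2, 0, 0], 0],
  [3, [0, 0, 0], 0],
])

```text
time_s: 11.98
tcp_pos: [0.6674, -0.1335, 0.12]
tool_rot: [-0.002, 1.0, 0.012, -0.003]
wrist_force: [-3.0, 4.9, -9.2]
finger_gap: 0.0342
gripper_force: 61.7
```

It dropped into the hole. I'll lower the knob, release it and back off.

>>> move_arm([
  [3, [0, 0, 0.3], 0],
  [3, [0, 0, 0.3], 0],
  [3, [0, 0, 0.3], 0],
  [3, [0, 0, 0], 0],
  [3, [0, 0, 0], 0],
])

```text
time_s: 12.4
tcp_pos: [0.6675, -0.1335, 0.1111]
tool_rot: [-0.002, 1.0, 0.012, -0.003]
wrist_force: [-3.4, 5.7, -7.2]
finger_gap: 0.0344
gripper_force: 61.7
```

>>> move_arm([
  [6, [0, 0, 0], 0],
  [6, [0, 0, 0], 0],
  [6, [0, 0, 0], 0],
  [6, [0, 0, 0], 0],
  [6, [0, 0, -2], 0],
  [6, [0, 0, -2], 0],
  [6, [0, 0, -3], 0],
  [6, [0, 0, -2], 0],
  [6, [-3, 0, 0], 0],
  [6, [-3, 0, 0], 0],
])

```text
time_s: 13.23
tcp_pos: [0.612, -0.138, 0.205]
tool_rot: [0.001, 1.0, 0.012, 0.003]
wrist_force: [-0.3, -0.9, -0.4]
finger_gap: 0.0599
gripper_force: 0.0
```

>>> move_arm([
  [6, [-3, 0, 0], 0],
  [6, [-3, 0, 0], 0],
  [6, [0, 0, 0], 0],
  [6, [0, 0, 0], 0],
  [6, [0, 0, 0], 0],
  [6, [0, 0, 0], 0],
])

```text
time_s: 13.73
tcp_pos: [0.5518, -0.139, 0.2032]
tool_rot: [0.0, 1.0, 0.012, 0.001]
wrist_force: [-0.3, 1.0, 0.9]
finger_gap: 0.0598
gripper_force: 0.0
```

```bash
sed -i 's/slice(215,275)/slice(185,275)/' tray.py; sed -i 's/    P=pts(t)//; s/t=get_image("top");/t=get_image("top");save(t,"t9.png");/' tray.py; python3 tray.py
```

```text
knob ((0.665769636631012, -0.13249492645263672), 0.018314575776457787) ztop 0.12713344114686245 183
wall u 180 [0.62448617 0.6245652  0.62488131] [ 0.62448617 -0.05334608  0.09004368]
wall u 500 None None
13.8333 [ 0.55136836 -0.13876462  0.2027459 ] [0.16980931 0.7241844  0.44825559]
```

View pics/wl.png

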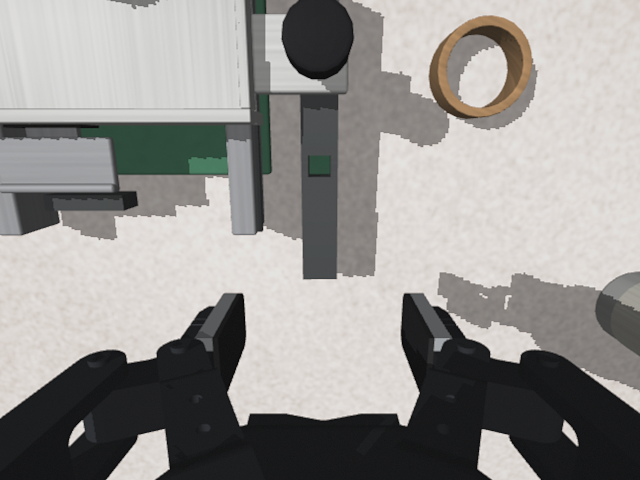

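View pics/t9.png

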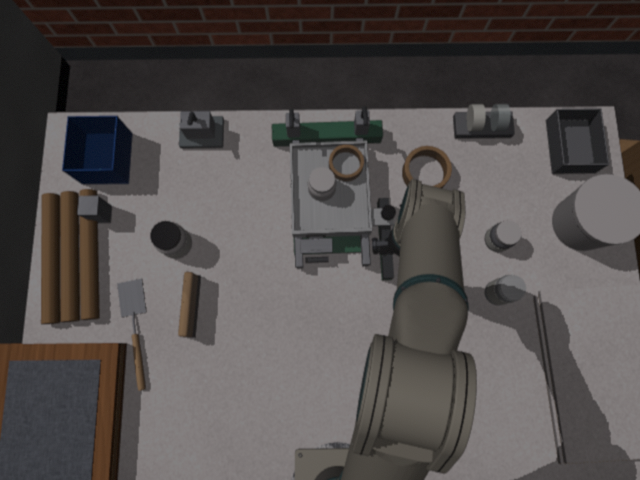

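The wrist view has the knob low at (318,37) and the middle hole uncovered at (319,165). The top view shows the tub upright at (322,183) and the tape in the tray at (347,161). The knob top is at 127 mm, the same as when seated in the middle hole, with the tray at about 121 mm.

```bash
python3 -c "
from cell import *
print(close_job())"
```

```text
the job is handed in; nothing more can be done
None
```

The job is handed in, with no verdict returned: the last pictures show the tray pinned in the last hole at about 121 mm, the plunger seated and the tub upright, with the tape still in the tray and the bystanders looking unmoved in the top view.

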